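# Find the rocking cover on the valve block and seat it on its pins

### The arm

A 7-joint arm with a two-finger parallel gripper is mounted at the origin on a cart in front of the work surface, level with it; the furniture and walls round the work are solid. World frame = base frame: x ahead of the robot, y to its left, z up, the work surface at z = 0. Lengths are in mm, angles in rad, forces in N, time in s.
With the tool pointing down it reaches from about 350 to 900 mm from the base axis. Payload 7.2 kg.
Tool frame: the origin (TCP) lies midway between the tips of the shut fingers; the grasp point (between the pads) lies 19 mm behind it; x points along the fingers, y is the direction in which the jaws open and shut, and the axes are right-handed (so a half turn about x gives the same grasp; the last joint's range is limited). The gripper opens to 88 mm and grips with 3 to 60 N. Pads are 20 mm wide; open, the fingers measure 115 mm over their backs; the gripper's body (75 mm by 178 mm) begins 61 mm behind the grasp point.
Start: joints at [-1.412, 0.411, -0.013, 1.596, 0.006, 1.134, -0.082], TCP at [140.547, 608.995, 222.653] pointing down, gripper open.
Joint ranges: [-2.95, 2.95], [-0.29, 1.99], [-1.47, 1.44], [0.14, 2.54], [-1.03, 4.17], [0.13, 1.85], [-2.86, 2.86]. Speed limits (rad/s): [2.39, 2.39, 3.01, 3.01, 3.14, 3.14, 3.14].

### API

Orientations are given as a unit quaternion [w, x, y, z].
In Python, from cell import * gives the robot as it stands.
- The arm moves only by the tool apply_moves, never from a script. Its argument "steps" is a list of rows, each a list of 2 entries, a list of its own where there are three numbers: the shift along the tool's x, y, z in m, then the turn about the tool's x in rad. In form: [[[dx, dy, dz], roll], ...]. A call has 1 to 20 rows; each row shifts and turns the commanded pose from where the row before left it, along the tool's axes as they then stand; what a row does not reach is not made up. A row lasts 1/12 s, in which the tool goes at most 41.7 mm and 7.16 degrees, less where a joint would pass 70% of its speed; a pose out of reach is approached as far as the arm can. A call with a gripper value outside its range is refused whole. "fingers" is the finger opening in m, from 0 to 0.0878, set as the call begins (left out, the last holds). The fingers move at their own pace and stop on an object; "force" is the grip in N (left out, the last holds). Time passes only in rows, so rows that do not move let the fingers close. It gives the time, the measured TCP pose, the force and the opening at its end, in the units of the state.
- sense(): the state, without advancing time (a new reading comes with each control period).
- capture(name): name is "scene" or "top" or "wrist"; returns a dict with "img" (420x560x3 uint8, red, green, blue), "intrinsics" (3x3 intrinsics, pixels), "R" (3x3) and "t" (3): a world point X has camera coordinates R X + t. Camera axes: x right, y down, z forward; pixel columns grow to the right and rows downward; lengths in mm; the calibration is good to about 2 mm. The wrist camera is an equidistant fisheye: a pixel r from the principal point sees the ray r / f radians off the axis. A picture is of the moment at which its call begins. There is no depth.
- hand_in(): hands the job in, once; it reports no verdict.
The state is a dict: "t": time; "joint_pos": joint angles; "qvel": joint speeds; "tau": joint torques, N m; "tool_pos": TCP position; "eef_rot": TCP orientation; "ft_force": force on the tool from outside, world axes, zero at the start; "torque": the same for the moment, N m; "width": finger opening in mm.
Only numpy, scipy, OpenCV 4.12 (cv2) and the standard library are available. Lean on these libraries where they do the work, as an engineer would, in place of code of your own. Each camera call takes 0.05 s, during which the arm holds its last target. There are 200 camera calls.

### The job

One of the four covers on the valve block has been put down on top of its locating pins instead of over them, so its screws cannot be fitted. Press down near the rim of one cover after another until you find the one that rocks, then push its grip bar round until the cover drops over its pins and lies flush like the other three. Do not lift any cover, and leave the brass bush, the screw and the hex key beside the block where they lie.

Things in the scene. Friction and masses are not known exactly. Their poses are not given: they have to be found in the camera images.
- valve_block: bright metal valve block, 200 x 200 x 44 mm, fixed on the bench; origin at the centre of its underside, z up. Its top face (44 mm up) has four round recesses, 78 mm across and 10 mm deep, centred at x = +-46, y = +-46 mm. In each, a 22 mm hole centres the cover, and two pins, 6 mm thick and 3 mm high, stand on the floor 28 mm either side of the recess's centre along the block's x axis
- block_face (a point): centre of the valve block's top face, axes as the block's. Each recess holds one cover, loose; three are seated: slots over the pins, flange on the recess floor and flush with this face; they cannot rock and turn by only a few degrees. The fourth lies with its flange on top of its two pins, 3 mm proud of this face and level while untouched, its slots at least 11 degrees off the pins
- cover_1: one of four identical dark steel covers, 0.42 kg, in any of the recesses: flange 72 mm across, 10 mm thick, across its top a grip bar 64 long, 12 wide, 14 mm high with round ends. Origin: centre of the flange's underside; z up, x along the bar; bar top at z = 24 mm. Underneath: six radial slots, one every 60 degrees, for the pins, and a 20 mm thick stub for the centring hole
- cover_2: identical to cover_1, in any of the recesses. How the unseated cover rocks: under 2 N down on its flange near the rim, clear of the bar, on the block's +y or -y side of the recess's centre tips it about the line of the pins by about 0.1 rad, until that rim is down and the far rim about 6 mm up; let go, it falls back level. Pressed on the bar or in line with the pins it may not move
- cover_3: identical to cover_1 in shape, size and axes, in any of the recesses. How the unseated cover is seated: pushed sideways near one end of its bar (about 2 N) it turns in place about its centre; within 50 degrees, either way round, its slots meet the pins, it drops 3 mm by its own weight and then will turn no further
- cover_4: identical to cover_1 in shape, size and axes, in any of the recesses
- bush: plain brass bush (short tube with a collar), 52 mm thick, 94 mm long, lying on the bench beside the block; origin at the centre of its underside; to be left alone
- hex_screw: grey hexagon-head screw, 38 mm long, 16 mm head, lying on the bench; origin at its underside; to be left alone
- allen_key: grey L-shaped hex key, 84 x 22 x 7 mm, lying on the bench; origin at its underside; to be left alone
Not all that is in view belongs to the job. What is shaped like the cover_4 but orange or pink is not meant.

How it is judged (in metres and radians):
On the way, in this order (a step that is already met when the one before it is completed fails the run):
1. the loose cover has been pressed near its rim with the fingers so that it rocked, tipping by more than 0.04 rad (((angle between cover_1's own z axis and vertical above 0.04 rad and contact force between the fingers and cover_1 above 0.5 N) or (angle between cover_2's own z axis and vertical above 0.04 rad and contact force between the fingers and cover_2 above 0.5 N) or (angle between cover_3's own z axis and vertical above 0.04 rad and contact force between the fingers and cover_3 above 0.5 N) or (angle between cover_4's own z axis and vertical above 0.04 rad and contact force between the fingers and cover_4 above 0.5 N))), for 0.1 s.
2. it has been turned until it dropped over its pins: all four covers lie flush (z of cover_1 in the frame of valve_block between 0.0325 and 0.0355 m and angle between each of cover_1, cover_2, cover_3, cover_4's own z axis and vertical below 0.025 rad and z of cover_2 in the frame of valve_block between 0.0325 and 0.0355 m and z of cover_3 in the frame of valve_block between 0.0325 and 0.0355 m and z of cover_4 in the frame of valve_block between 0.0325 and 0.0355 m), for 0.2 s.
At the end, for the whole second after the job is handed in: all four covers lie flush in their recesses: underside within 1.5 mm of the recess floor, tilted by less than 0.025 rad, within 3 mm of the recess's centre along each axis, at rest (all of step 2 and (x of cover_1 in the frame of valve_block between 0.043 and 0.049 m or x of cover_1 in the frame of valve_block between -0.049 and -0.043 m) and (y of cover_1 in the frame of valve_block between 0.043 and 0.049 m or y of cover_1 in the frame of valve_block between -0.049 and -0.043 m) and (x of cover_2 in the frame of valve_block between 0.043 and 0.049 m or x of cover_2 in the frame of valve_block between -0.049 and -0.043 m) and (y of cover_2 in the frame of valve_block between 0.043 and 0.049 m or y of cover_2 in the frame of valve_block between -0.049 and -0.043 m) and (x of cover_3 in the frame of valve_block between 0.043 and 0.049 m or x of cover_3 in the frame of valve_block between -0.049 and -0.043 m) and (y of cover_3 in the frame of valve_block between 0.043 and 0.049 m or y of cover_3 in the frame of valve_block between -0.049 and -0.043 m) and (x of cover_4 in the frame of valve_block between 0.043 and 0.049 m or x of cover_4 in the frame of valve_block between -0.049 and -0.043 m) and (y of cover_4 in the frame of valve_block between 0.043 and 0.049 m or y of cover_4 in the frame of valve_block between -0.049 and -0.043 m) and linear speed of each of cover_1, cover_2, cover_3, cover_4 below 0.01 m/s and angular speed of each of cover_1, cover_2, cover_3, cover_4 below 0.1 rad/s); the robot touches nothing.
It fails at once if a cover was lifted (underside more than 5 mm above the top of the pins) (z of any of cover_1, cover_2, cover_3, cover_4 in the frame of valve_block above 0.042 m).
It fails at once if the bush, the screw or the hex key was moved by more than 15 mm (distance of any of bush, hex_screw, allen_key from where it was at the start of the episode above 0.015 m).
It also fails if it takes over 51 s, if anything falls off the work surface, if the arm or the gripper's body presses on something with over 40 N, if the wrist force passes 120 N, or if a joint passes its speed limit or range.

## Working session

There is one attempt and no reset: what is moved stays moved. The work goes in short steps, Python scripts to look and compute and a tool call to move; the robot and the scene stay as the last step left them, time stands still between calls to the robot, and variables do not carry over. Pictures are saved under pics/ and viewed, about 8 in all and at most 12, crops included, and the job is handed in when it is done.

Besides the shell and the picture viewer there is one more tool, called after "Emit:" in YAML: its name, and indented under it one key for each argument. apply_moves: Moves the arm, as the interface text tells. Its arguments: {"type":"object","properties":{"steps":{"type":"array"},"fingers":{"type":"number"},"force":{"type":"number"}},"required":["steps"]}

```bash
mkdir -p pics; python3 - <<'E'
from cell import *
import cv2
s=sense();print({k:np.round(v,3).tolist() if hasattr(v,'__len__') else v for k,v in s.items()} if 'np' in globals() else s)
for n in("scene","top","wrist"):
    c=capture(n);cv2.imwrite(f"pics/{n}0.png",c["img"][:,:,::-1]);print(n,c["intrinsics"],c["R"],c["t"])
E
```

```text
{'t': 0.0, 'joint_pos': array([-1.41222225,  0.4118739 , -0.01274614,  1.5970424 ,  0.00559511,
        1.13431673, -0.08217239]), 'qvel': array([-0.00105165,  0.00109697,  0.00045246, -0.00197406, -0.00114101,
        0.00079895, -0.00041261]), 'tau': array([-1.14998969e-03, -5.87947440e+01,  6.41477779e-01, -2.91074198e+01,
       -5.37084904e-02,  1.83743209e-02,  1.50453566e-04]), 'tool_pos': array([140.42701583, 608.49186898, 221.82577774]), 'eef_rot': array([ 0.70253886,  0.07940982,  0.7025995 , -0.08054302]), 'ft_force': array([ 0.33097827, -0.5021253 ,  0.05735092]), 'torque': array([ 0.0452045 , -0.01241154, -0.03498288]), 'width': 87.7800441895612}
scene [[386.72001547   0.         280.16322411]
 [  0.         386.72001547 217.47925538]
 [  0.           0.           1.        ]] [[-0.90159139 -0.43207821 -0.02100905]
 [-0.28724814  0.63428292 -0.71775601]
 [ 0.32345241 -0.64108783 -0.69597768]] [464.3967153  180.67300422 717.40669624]
top [[530.8741659    0.         282.2551703 ]
 [  0.         530.8741659  209.04338632]
 [  0.           0.           1.        ]] [[ 0.02266067 -0.99952582  0.02084777]
 [-0.98228372 -0.02614028 -0.18556772]
 [ 0.18602469 -0.01627334 -0.9824103 ]] [   1.52309644  541.3854704  1108.15853424]
wrist [[325.1922621    0.         274.62129974]
 [  0.         325.1922621  213.60462329]
 [  0.           0.           1.        ]] [[ 2.24665994e-01  9.74435578e-01 -7.03273177e-04]
 [ 9.28843993e-01 -2.13936102e-01  3.02456909e-01]
 [ 2.94574317e-01 -6.86050132e-02 -9.53162800e-01]] [-624.72501811  -36.12610937  391.41620432]
```

View pics/top0.png

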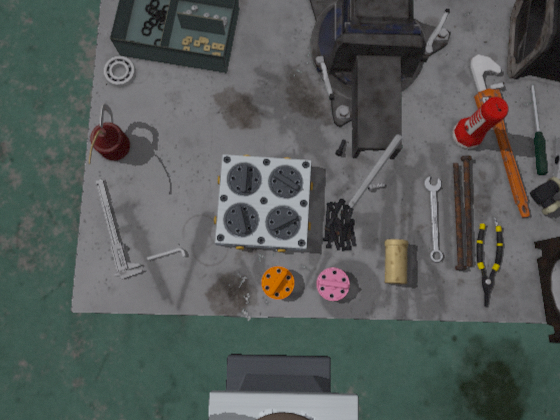

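View pics/scene0.png

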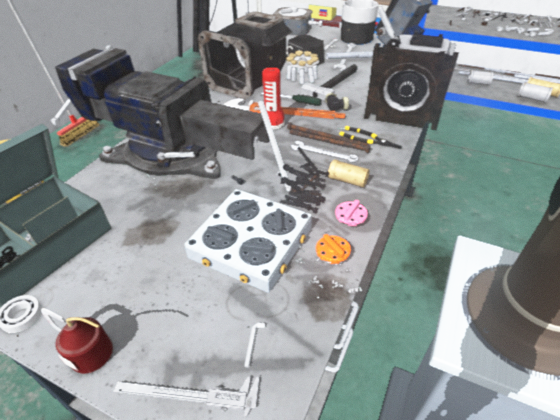

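```bash
cat > h.py <<'E'
from cell import *
import cv2, numpy as np
def ray(c,u,v,z):
    d=np.linalg.solve(c["intrinsics"],[u,v,1.]); R=c["R"]; o=-R.T@c["t"]; d=R.T@d
    return o+d*(z-o[2])/d[2]
def proj(c,X):
    p=c["R"]@np.asarray(X,float)+c["t"]; p=c["intrinsics"]@p; return p[:2]/p[2]
E
python3 - <<'E'
from h import *
c=capture("top");im=c["img"];g=cv2.cvtColor(im,cv2.COLOR_RGB2HSV)
x0,y0=205,145
m=((g[...,2]>200)&(g[...,1]<40)).astype(np.uint8)
mm=np.zeros_like(m);mm[140:262,200:325]=m[140:262,200:325]
mm=cv2.morphologyEx(mm,cv2.MORPH_OPEN,np.ones((3,3)))
cs,_=cv2.findContours(mm,cv2.RETR_EXTERNAL,cv2.CHAIN_APPROX_NONE)
k=max(cs,key=cv2.contourArea);r=cv2.minAreaRect(k);b=cv2.boxPoints(r);print(r,b)
P=[ray(c,*q,44) for q in b];print(np.round(P,1),[np.linalg.norm(P[i]-P[i-1]) for i in range(4)])
cr=cv2.resize(im[145:255,210:320],(0,0),fx=5.4,fy=5.4,interpolation=cv2.INTER_CUBIC)
cv2.imwrite("pics/crop.png",cr[:,:,::-1])
E
```

```text
Traceback (most recent call last):
ValueError: max() iterable argument is empty
```

```bash
python3 - <<'E'
from h import *
c=capture("top");im=c["img"];g=cv2.cvtColor(im,cv2.COLOR_RGB2HSV)
cr=cv2.resize(im[145:255,210:320],(0,0),fx=5.4,fy=5.4,interpolation=cv2.INTER_CUBIC)
cv2.imwrite("pics/crop.png",cr[:,:,::-1])
print(g[158,225:310:8],g[200,205:225:2])
m=((g[...,2]>185)&(g[...,1]<45)).astype(np.uint8)
mm=np.zeros_like(m);mm[140:262,200:325]=m[140:262,200:325]
cs,_=cv2.findContours(mm,cv2.RETR_EXTERNAL,cv2.CHAIN_APPROX_NONE)
k=max(cs,key=cv2.contourArea);r=cv2.minAreaRect(k);b=cv2.boxPoints(r);print(r,b)
P=[ray(c,*q,44) for q in b];print(np.round(P,1),[np.linalg.norm(P[i]-P[i-1]) for i in range(4)])
E
```

```text
[[108  18  69]
 [103  13 174]
 [103  13 176]
 [107  13 175]
 [103  13 176]
 [103  16 145]
 [105  12 165]
 [110  16 146]
 [ 20  82 137]
 [105   5  98]
 [140   7 111]] [[130   6 125]
 [140   6 120]
 [  0   2 121]
 [130   6 123]
 [130   6 123]
 [120   4 124]
 [135   4 128]
 [101  12 171]
 [110  27  85]
 [105  22  69]]Traceback (most recent call last):
  File "<stdin>", line 9, in <module>
ValueError: max() iterable argument is empty
```

View pics/crop.png

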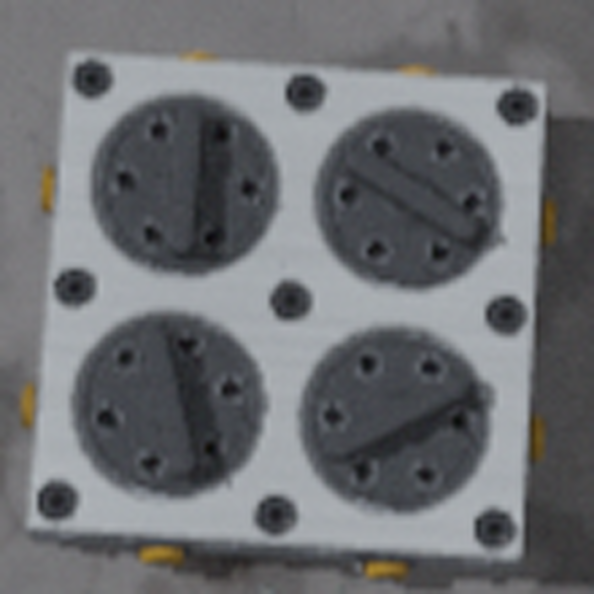

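```bash
python3 - <<'E'
from h import *
from scipy.spatial.transform import Rotation as Ro
c=capture("top");f=5.4
def w(p,z):return ray(c,210+(p[0]+.5)/f-.5,145+(p[1]+.5)/f-.5,z)
P=np.array([w(p,44) for p in [(68,52),(546,82),(523,555),(28,530)]]);print(np.round(P,1),[round(np.linalg.norm(P[i]-P[i-1])) for i in range(4)],"c",P.mean(0))
d=P[0]-P[3]+P[1]-P[2];a=np.arctan2(d[1],d[0]);print("yaw x",np.degrees(a))
H={'TL':[(158,131),(222,131),(248,187),(214,236),(150,234),(122,180)],'TR':[(381,147),(444,150),(471,201),(439,251),(375,249),(347,194)],'BR':[(368,364),(431,368),(458,420),(426,474),(361,471),(332,415)],'BL':[(126,357),(187,344),(230,388),(210,446),(150,462),(106,416)]}
ex=np.array([np.cos(a),np.sin(a)]);ey=np.array([-ex[1],ex[0]])
for k,h in H.items():
    q=np.array([w(p,47 if k=='BL' else 44)[:2] for p in h]);m=q.mean(0);v=q-m
    g=np.degrees(np.arctan2(v@ey,v@ex));print(k,np.round(m,1),np.round((m-P.mean(0)[:2])@np.c_[ex,ey],1),"ang mod60",np.round(g%60,1),np.hypot(*v.T).round(1))
s=sense();q=s["eef_rot"];print(Ro.from_quat(q[[1,2,3,0]]).as_matrix().round(3),s["tool_pos"],s["t"])
E
```

```text
[[663.5 151.7  44. ]
 [656.3 -46.4  44. ]
 [459.3 -39.6  44. ]
 [464.4 159.   44. ]] [199, 198, 197, 199] c [560.85592023  56.20153729  44.        ]
yaw x -2.0329338352748567
TL [609.1 101.1] [46.6 46.6] ang mod60 [31.3 29.8 29.9 31.4 29.7 30.8] [24.9 26.5 25.6 25.2 25.8 26.1]
TR [605.1   9.1] [ 45.9 -45.5] ang mod60 [31.6 28.7 31.3 32.  29.7 29.3] [24.7 25.1 25.3 25.1 25.6 25.7]
BR [513.5  12.6] [-45.8 -45.2] ang mod60 [30.3 29.  32.2 31.5 30.  30.3] [25.1 25.2 25.1 25.6 25.7 25.9]
BL [517.3 104.7] [-45.2  46.9] ang mod60 [46.6 46.4 46.6 47.  47.5 46.4] [25.3 24.9 25.5 24.7 25.4 25.6]
[[-0.     0.225  0.974]
 [-0.001  0.974 -0.225]
 [-1.    -0.001  0.   ]] [140.51900146 608.82979632 222.34005054] 0.3
```

Emit:
apply_moves:
  steps:
    - [[0,-0.0192,0.0238],0]
    - [[0,-0.0192,0.0238],0]
    - [[0,-0.0192,0.0238],0]
    - [[0,-0.0192,0.0238],0]
    - [[0,-0.0192,0.0238],0]
    - [[0,-0.0192,0.0238],0]
    - [[0,-0.0192,0.0238],0]
    - [[0,-0.0192,0.0238],0]
    - [[0,-0.0192,0.0238],0]
    - [[0,-0.0192,0.0238],0]
    - [[0,-0.0192,0.0238],0]
    - [[0,-0.0192,0.0238],0]
    - [[0,-0.0192,0.0238],0]
    - [[0,-0.0192,0.0238],0]
    - [[0,-0.0192,0.0238],0]
    - [[0,-0.0192,0.0238],0]
    - [[0,-0.0192,0.0238],0]
    - [[0,-0.0192,0.0238],0]
    - [[0,-0.0192,0.0238],0]
    - [[0,-0.0192,0.0238],0]
  fingers: 0

```text
t: 1.97
tool_pos: [518.7, 126.5, 222.8]
eef_rot: [0.703, 0.08, 0.702, -0.08]
ft_force: [0.1, -0.6, 0.0]
width: 0.2
```

Emit:
apply_moves:
  steps:
    - [[0.01,0,0],0.115]
    - [[0.01,0,0],0.115]
    - [[0.01,0,0],0.115]
    - [[0.01,0,0],0.115]
    - [[0.01,0,0],0.115]
    - [[0.01,0,0],0.115]
    - [[0.01,0,0],0.115]
    - [[0.01,0,0],0.115]
    - [[0.01,0,0],0.115]
    - [[0.01,0,0],0.115]
    - [[0.01,0,0],0.115]
    - [[0.01,0,0],0.115]
    - [[0,0,0],0]
    - [[0,0,0],0]

```text
t: 3.13
tool_pos: [517.7, 127.8, 102.4]
eef_rot: [-0.492, -0.508, -0.492, 0.508]
ft_force: [-1.1, -0.4, 0.4]
width: 0.4
```

```bash
cat >> h.py <<'E'
from scipy.spatial.transform import Rotation as Ro
C=np.array([516.5,103.8]);ex=np.array([.9994,-.0355]);ey=np.array([.0355,.9994])
def rep():
    s=sense();q=s["eef_rot"];M=Ro.from_quat(q[[1,2,3,0]]).as_matrix();p=s["tool_pos"]
    print("t",s["t"],"tcp",p.round(1),"rel cover",((p[:2]-C)@np.c_[ex,ey]).round(1),"F",s["ft_force"].round(2),"w",s["width"]);print(M.round(3))
E
python3 - <<'E'
from h import *
rep();c=capture("wrist");cv2.imwrite("pics/w1.png",c["img"][:,:,::-1])
E
```

```text
t 3.1333 tcp [517.7 127.8 102.4] rel cover [ 0.4 24.1] F [-1.11 -0.37  0.37] w 0.3781204074979283
[[-0.001  0.999 -0.032]
 [-0.001 -0.032 -0.999]
 [-1.    -0.001  0.001]]
```

View pics/w1.png

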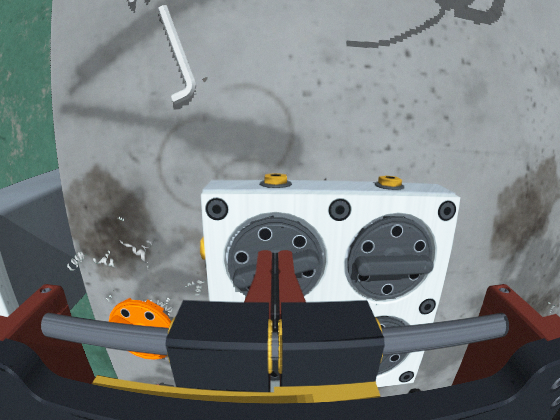

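The wrist view shows the shut fingertips near (275,255), over the +y half of the suspect cover (centre about 275,262), clear of the others. Descending.

Emit:
apply_moves:
  steps:
    - [[0.012,0,0],0]
    - [[0.012,0,0],0]
    - [[0.012,0,0],0]
    - [[0.012,0,0],0]
    - [[0.004,0,0],0]
    - [[0,0,0],0]
    - [[0,0,0],0]

```text
t: 3.77
tool_pos: [517.9, 127.4, 50.2]
eef_rot: [-0.491, -0.509, -0.491, 0.509]
ft_force: [0.0, -0.3, 0.2]
width: 0.2
```

Emit:
apply_moves:
  steps:
    - [[0.001,0,0],0]
    - [[0.001,0,0],0]
    - [[0.001,0,0],0]
    - [[0,0,0],0]
    - [[0,0,0],0]

```text
t: 4.18
tool_pos: [518.1, 127.9, 47.8]
eef_rot: [0.491, 0.509, 0.491, -0.509]
ft_force: [-0.3, 0.7, -0.8]
width: 0.4
```

Emit:
apply_moves:
  steps:
    - [[0.001,0,0],0]
    - [[0.001,0,0],0]
    - [[0,0,0],0]
    - [[0,0,0],0]

```text
t: 4.52
tool_pos: [518.2, 127.9, 45.8]
eef_rot: [0.491, 0.509, 0.491, -0.509]
ft_force: [-0.7, 0.6, 2.7]
width: 0.4
```

Emit:
apply_moves:
  steps:
    - [[0.001,0,0],0]
    - [[0,0,0],0]
    - [[0,0,0],0]

```text
t: 4.77
tool_pos: [518.4, 128.1, 45.4]
eef_rot: [0.491, 0.509, 0.491, -0.509]
ft_force: [-1.7, 0.9, 11.3]
width: 0.6
```

Emit:
apply_moves:
  steps:
    - [[0.001,0,0],0]
    - [[0,0,0],0]
    - [[0,0,0],0]

```text
t: 5.02
tool_pos: [519.0, 128.2, 45.2]
eef_rot: [0.491, 0.51, 0.491, -0.508]
ft_force: [-3.5, 0.2, 18.1]
width: 0.4
```

```bash
python3 - <<'E'
from h import *
c=capture("scene");cr=cv2.resize(c["img"][180:290,170:325],(0,0),fx=5,fy=5,interpolation=cv2.INTER_CUBIC)
c=capture("wrist");cr2=cv2.resize(c["img"][170:400,180:460],(0,0),fx=2.4,fy=2.4,interpolation=cv2.INTER_CUBIC)
cv2.imwrite("pics/s2.png",cr[:,:,::-1]);cv2.imwrite("pics/w2.png",cr2[:,:,::-1])
E
```

```text
(no output)
```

View pics/s2.png

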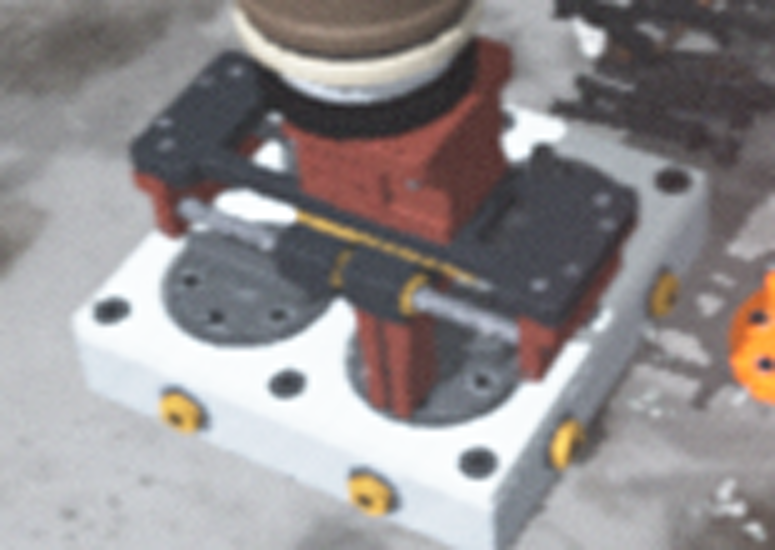

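View pics/w2.png

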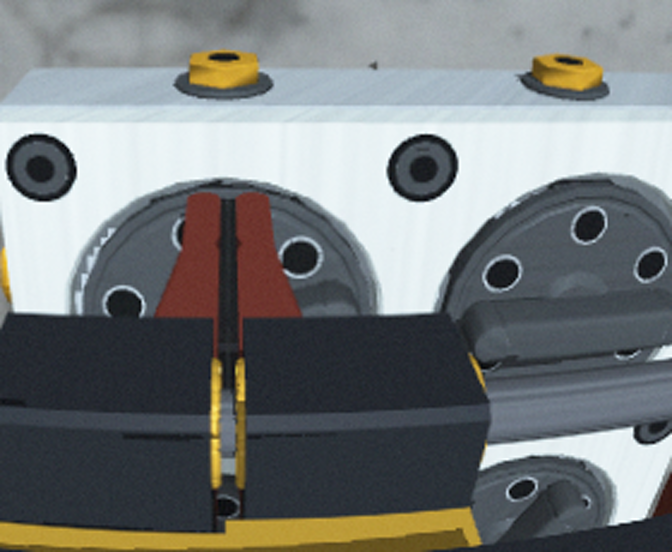

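The fingertips press on the flange's +y side, just inside the rim; the far rim is hidden. I'll release and compare the cover hole (300,257) with the block screw (423,170) to confirm that it rocked.

Emit:
apply_moves:
  steps:
    - [[-0.003,0,0],0]
    - [[-0.004,0,0],0]
    - [[0,0,0],0]
    - [[0,0,0],0]
    - [[0,0,0],0]

```text
t: 5.53
tool_pos: [517.8, 127.7, 50.4]
eef_rot: [-0.491, -0.509, -0.491, 0.509]
ft_force: [0.2, -0.5, 0.2]
width: 0.6
```

```bash
python3 - <<'E'
from h import *
rep();c=capture("wrist");K=c["intrinsics"];f=K[0,0]
def wray(u,v,z,t):
    x=np.array([u-K[0,2],v-K[1,2]]);r=np.hypot(*x);th=r/f
    d=np.r_[x/r*np.sin(th),np.cos(th)];R=c["R"];o=-R.T@t;d=R.T@d
    return o+d*(z-o[2])/d[2]
cr2=cv2.resize(c["img"][170:400,180:460],(0,0),fx=2.4,fy=2.4,interpolation=cv2.INTER_CUBIC)[:,:,::-1]
cv2.imwrite("pics/w3.png",cr2)
A=cv2.imread("pics/w2.png")
# track features from the pressed view
o=-c["R"].T@c["t"];print("cam",o)
tz=45.2-sense()["tool_pos"][2];told=c["t"]-c["R"]@np.array([0,0,tz])
for n,(x,y) in dict(hole=(300,257),hole2=(123,306),screwL=(40,168),screwR=(423,170),holeTL=(502,272)).items():
    T=A[y-24:y+25,x-28:x+29];S=cr2[y-50:y+51,max(x-60,0):x+61]
    T=A[y-24:y+25,max(x-28,0):x+29];r=cv2.matchTemplate(S.copy(),T.copy(),cv2.TM_CCOEFF_NORMED);_,v,_,l=cv2.minMaxLoc(r)
    dx=l[0]+max(x-60,0)-max(x-28,0);dy=l[1]+y-50-(y-24)
    g=lambda x,y:(180+(x+.5)/2.4-.5,170+(y+.5)/2.4-.5)
    print(n,round(v,2),dx,dy,"before",wray(*g(x,y),44,told).round(1),"after",wray(*g(x+dx,y+dy),44,c["t"]).round(1))
E
```

```text
t 5.5333 tcp [517.8 127.7  50.4] rel cover [ 0.5 24. ] F [ 0.19 -0.55  0.18] w 0.55952082529149
[[-0.     0.999 -0.036]
 [-0.    -0.036 -0.999]
 [-1.    -0.     0.   ]]
cam [520.20608689 211.46313665 212.03232679]
hole 0.87 4 -4 before [534.2 121.7  44. ] after [535.6 119.9  44. ]
hole2 0.81 7 -6 before [490.8 109.2  44. ] after [491.8 107.8  44. ]
screwL 0.93 10 -11 before [474.8 146.4  44. ] after [476.1 147.1  44. ]
screwR 0.95 0 -10 before [562.8 142.8  44. ] after [564.  143.2  44. ]
holeTL 0.94 -1 -12 before [585.4 113.8  44. ] after [586.7 114.4  44. ]
```

The fixed points shifted together and the cover's holes moved about 2 mm the other way, so this cover rocked. Next I go beside the +x end of its bar and push towards -y.

Emit:
apply_moves:
  steps:
    - [[-0.0015,0,-0.003],0]
    - [[0,0.011,0],0]
    - [[0,0.0105,0],0]
    - [[0,0,0.002],0]
    - [[0,0,0.002],0]
    - [[0,0,0],0]
    - [[0,0,0],0]

```text
t: 6.17
tool_pos: [538.9, 125.6, 52.0]
eef_rot: [-0.491, -0.509, -0.491, 0.509]
ft_force: [-0.9, 0.6, 0.2]
width: 0.5
```

Emit:
apply_moves:
  steps:
    - [[0,0,0.001],0]
    - [[0,0,0.001],0]
    - [[0,0,0.001],0]
    - [[0,0,0.001],0]
    - [[0,0,0],0]
    - [[0,0,0],0]

```text
t: 6.67
tool_pos: [539.3, 122.0, 52.2]
eef_rot: [0.491, 0.509, 0.491, -0.509]
ft_force: [-0.6, 0.3, 0.5]
width: 0.3
```

```bash
python3 - <<'E'
from h import *
rep()
E
```

```text
t 6.6667 tcp [539.3 122.   52.2] rel cover [22.1 19. ] F [-0.63  0.35  0.48] w 0.3029680167404027
[[ 0.     0.999 -0.036]
 [ 0.    -0.036 -0.999]
 [-1.     0.    -0.   ]]
```

Emit:
apply_moves:
  steps:
    - [[0,0,0.001],0]
    - [[0,0,0.001],0]
    - [[0,0,0.001],0]
    - [[0,0,0],0]
    - [[0,0,0],0]

```text
t: 7.08
tool_pos: [539.2, 118.8, 52.1]
eef_rot: [-0.491, -0.509, -0.491, 0.509]
ft_force: [-0.2, 0.0, 0.5]
width: 0.6
```

Emit:
apply_moves:
  steps:
    - [[0,0,0.001],0]
    - [[0,0,0.001],0]
    - [[0,0,0],0]
    - [[0,0,0],0]

```text
t: 7.42
tool_pos: [539.1, 117.6, 52.2]
eef_rot: [0.491, 0.509, 0.491, -0.509]
ft_force: [-0.6, 3.8, 0.0]
width: 0.1
```

Emit:
apply_moves:
  steps:
    - [[0,0,0.001],0]
    - [[0,0,0.001],0]
    - [[0,0,0],0]
    - [[0,0,0],0]

```text
t: 7.75
tool_pos: [539.2, 117.1, 52.5]
eef_rot: [0.491, 0.509, 0.492, -0.508]
ft_force: [-0.0, 6.8, 2.8]
width: 0.4
```

```bash
python3 - <<'E'
from h import *
rep()
c=capture("wrist");cr2=cv2.resize(c["img"][170:400,180:460],(0,0),fx=2.4,fy=2.4,interpolation=cv2.INTER_CUBIC)
cv2.imwrite("pics/w4.png",cr2[:,:,::-1])
E
```

```text
t 7.75 tcp [539.2 117.1  52.5] rel cover [22.3 14.1] F [-0.01  6.8   2.77] w 0.44832092432457854
[[ 0.     0.999 -0.035]
 [ 0.002 -0.035 -0.999]
 [-1.     0.    -0.002]]
```

View pics/w4.png

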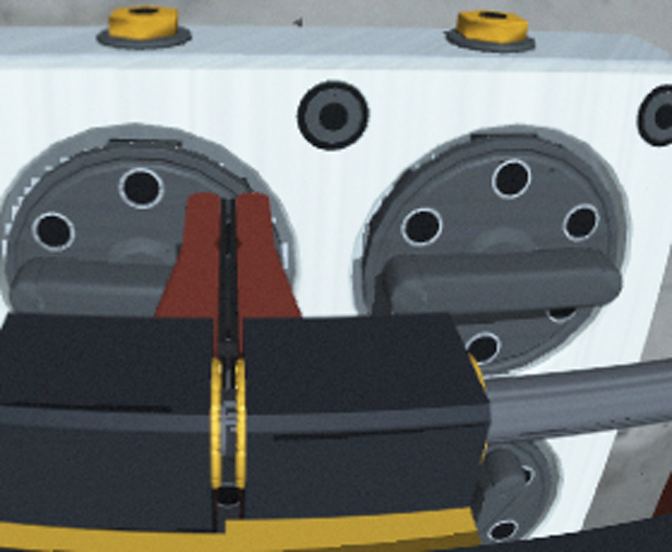

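The bar of the pushed cover (20–170, 280) and its holes (53,232), (141,187) now line up like the seated neighbour's. I'll back off, rise and check from above.

Emit:
apply_moves:
  steps:
    - [[0,0,-0.004],0]
    - [[0,0,-0.005],0]
    - [[0,0,-0.006],0]
    - [[-0.02,0,0],0]
    - [[-0.03,0,0],0]
    - [[-0.03,0,0],0]
    - [[-0.03,0,-0.03],0]
    - [[0,0,-0.035],0]
    - [[0,0,-0.035],0]
    - [[0,0,-0.035],0]
    - [[0,0,-0.035],0]
    - [[0,0,-0.035],0]
    - [[0,0,0],0]
    - [[0,0,0],0]

```text
t: 8.97
tool_pos: [545.9, 336.9, 160.7]
eef_rot: [-0.492, -0.507, -0.492, 0.508]
ft_force: [0.0, 0.2, -0.7]
width: 0.5
```

```bash
python3 - <<'E'
from h import *
rep()
a=capture("top")["img"][145:255,210:320];b=capture("scene")["img"][180:290,175:325]
a=cv2.resize(a,(0,0),fx=5.4,fy=5.4,interpolation=cv2.INTER_CUBIC);b=cv2.resize(b,(0,0),fx=5,fy=5,interpolation=cv2.INTER_CUBIC)
cv2.imwrite("pics/t5.png",a[:,:,::-1]);cv2.imwrite("pics/s5.png",b[:,:,::-1])
E
```

```text
t 8.9667 tcp [545.9 336.9 160.7] rel cover [ 21.1 234. ] F [ 0.03  0.25 -0.65] w 0.4511725461376502
[[-0.001  0.999 -0.032]
 [-0.001 -0.032 -0.999]
 [-1.    -0.001  0.001]]
```

View pics/t5.png

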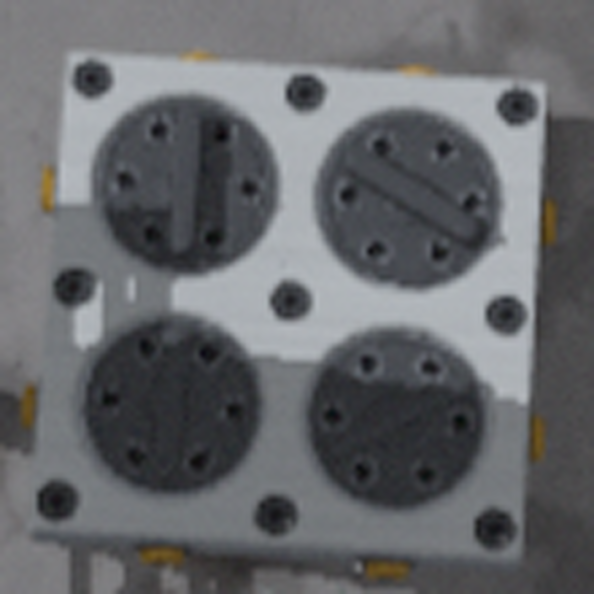

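View pics/s5.png

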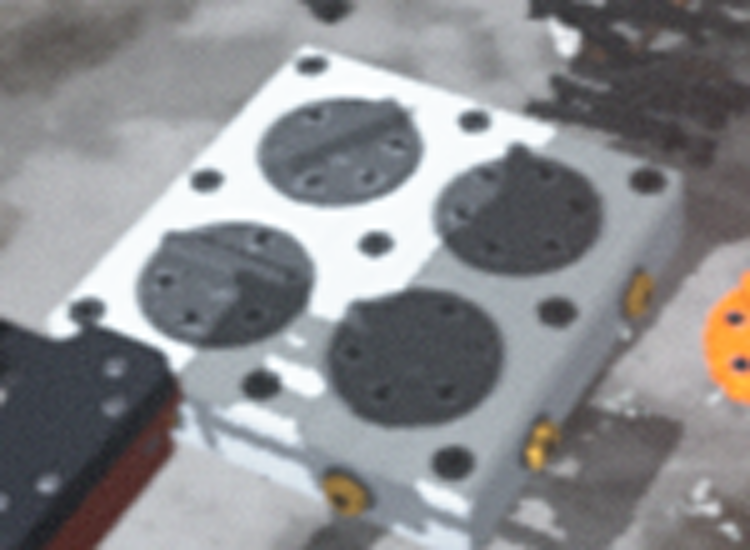

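The four hole patterns now lie parallel to within about 2° (top crop; bottom-left holes 110,400–234,411), and the cover stopped at 6.8 N. Height is hard to read, so I press the same spot again to compare (it gave way to 45.3 before).

Emit:
apply_moves:
  steps:
    - [[0,-0.0031,0.03],0]
    - [[0,-0.0031,0.03],0]
    - [[0,-0.0031,0.03],0]
    - [[0,-0.0031,0.03],0]
    - [[0,-0.0031,0.03],0]
    - [[0,-0.0031,0.03],0]
    - [[0,-0.0032,0.0298],0]
    - [[0.025,0,0],0]
    - [[0.025,0,0],0]
    - [[0.025,0,0],0]
    - [[0.025,0,0],0]
    - [[0.01,0,0],0]
    - [[0,0,0],0]
    - [[0,0,0],0]

```text
t: 10.23
tool_pos: [517.8, 124.3, 52.1]
eef_rot: [-0.491, -0.509, -0.49, 0.51]
ft_force: [1.3, -0.6, 0.2]
width: 0.7
```

Emit:
apply_moves:
  steps:
    - [[0.002,0,0],0]
    - [[0.001,0,0],0]
    - [[0.001,0,0],0]
    - [[0,0,0],0]
    - [[0,0,0],0]

```text
t: 10.65
tool_pos: [517.8, 125.7, 48.1]
eef_rot: [0.491, 0.509, 0.491, -0.509]
ft_force: [0.2, -0.4, -0.5]
width: 0.7
```

Emit:
apply_moves:
  steps:
    - [[0.001,0,0],0]
    - [[0,0,0],0]
    - [[0,0,0],0]

```text
t: 10.9
tool_pos: [517.6, 125.5, 46.6]
eef_rot: [-0.491, -0.509, -0.491, 0.509]
ft_force: [-0.7, 0.1, 0.4]
width: 0.9
```

Emit:
apply_moves:
  steps:
    - [[0.001,0,0],0]
    - [[0,0,0],0]
    - [[0,0,0],0]

```text
t: 11.15
tool_pos: [517.6, 125.5, 45.5]
eef_rot: [-0.491, -0.509, -0.491, 0.509]
ft_force: [0.2, -0.3, -0.4]
width: 0.1
```

Emit:
apply_moves:
  steps:
    - [[0.001,0,0],0]
    - [[0,0,0],0]
    - [[0,0,0],0]

```text
t: 11.4
tool_pos: [517.6, 125.5, 44.5]
eef_rot: [-0.491, -0.509, -0.491, 0.509]
ft_force: [1.1, 0.1, -0.1]
width: 0.3
```

Emit:
apply_moves:
  steps:
    - [[0.001,0,0],0]
    - [[0,0,0],0]
    - [[0,0,0],0]

```text
t: 11.65
tool_pos: [517.9, 125.5, 44.1]
eef_rot: [0.491, 0.509, 0.491, -0.509]
ft_force: [-2.7, -0.5, 5.8]
width: 0.4
```

The surface is now firm at 44.1 mm with no give before that, so the cover is flush. I retract straight up and hand in.

Emit:
apply_moves:
  steps:
    - [[-0.004,0,0],0]
    - [[-0.025,0,0],0]
    - [[-0.035,0,0],0]
    - [[-0.035,0,0],0]
    - [[-0.02,0,0],0]
    - [[0,0,0],0]
    - [[0,0,0],0]
    - [[0,0,0],0]

```text
t: 12.32
tool_pos: [517.0, 125.6, 162.0]
eef_rot: [-0.491, -0.509, -0.491, 0.509]
ft_force: [0.6, -0.1, 0.2]
width: 0.6
```

```bash
python3 - <<'E'
from h import *
rep();print(hand_in())
E
```

```text
t 12.3167 tcp [517.  125.6 162. ] rel cover [-0.2 21.8] F [ 0.63 -0.1   0.25] w 0.6440951006710522
[[-0.001  0.999 -0.036]
 [ 0.    -0.036 -0.999]
 [-1.    -0.001  0.   ]]
the job is handed in; nothing more can be done
None
```

I found the unseated cover, turned it until it dropped over its pins, and handed the job in at about 12.3 s of the 51 s allowed; no verdict came back.

- **Finding it:** From the top picture, the cover in the recess at block (-46, +46) had its hole pattern turned about 16.5° from the other three. I pressed that one first instead of trying each in turn. Pressed near its +y rim it gave way to about 45.3 mm at up to 18 N. When I let go, its holes moved back about 2 mm against the fixed block screws. I couldn't see the tilt itself, because the gripper hid the far rim.
- **Seating it:** I pushed the +x end of its bar towards -y until it would turn no further, at 6.8 N.
- **Last checks:** The four hole patterns now line up to within about 2°. Pressing the same spot again met nothing down to 44.5 mm, then a firm stop at 44.1 mm, which is level with the block face. I didn't press-test the other three covers. The bush, screw and hex key were never approached, and the arm ended clear of everything.

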